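# Start the bench pin's wood screw

## Robot

A 6-joint arm with a two-finger parallel gripper is mounted at the origin on the work surface. World frame = base frame: x ahead of the robot, y to its left, z up, the work surface at z = 0. Lengths are in m, angles in rad, forces in N, time in s.
With the tool pointing down it reaches from about 0.35 to 0.775 m from the base axis. Payload 5.5 kg.
Tool frame: the origin (TCP) lies at the very end of the fingers, on their centre line; the grasp point (between the pads) lies 19 mm behind it (pinch_z is the distance from the TCP to the grasp point, in m); z points along the fingers, y is the line along which they close (so a half turn about z gives the same grasp; the last joint's range is limited). The gripper opens to 85 mm and grips with 20 to 120 N. Pads are 22 mm wide; open, the fingers measure 114 mm over their backs; the gripper's body (76 mm by 85 mm) begins 54 mm behind the grasp point. The pads swing forward as they close: fully open they stand 13 mm farther back than shut.
Start: joints at [1.069, 0.313, 0.046, 1.304, 0, 1.431], TCP at [0.204, 0.538, 0.231] pointing down, gripper open.
Joint ranges: [-2.76, 2.76], [-0.86, 1.69], [-1.03, 1.26], [-2.2, 2.34], [-1.47, 1.5], [-3.14, 3.14]. Speed limits (rad/s): [2.57, 2.57, 3.14, 3.14, 3.14, 3.14].

## Interface

Orientations are given as a 3x3 rotation matrix whose columns are the frame's x, y, z axes.
In Python, from bench import observe, camera, finish_job, pinch_z gives the robot as it stands.
- The arm moves only by the tool carry_out, never from a script. Its argument "plan" is a list of rows, each an object of numbers: "claw": the finger opening in mm, from 0 to 85.4; "dx", "dy", "dz": the shift along the tool's x, y, z in mm; "ax", "ay", "az": the turn, a rotation vector about the tool's x, y, z in units of 5 degrees (1.0 is 5 degrees). In form: [{"claw": .., "dx": .., "dy": .., "dz": .., "ax": .., "ay": .., "az": ..}, ...]. A call has 1 to 20 rows; each row shifts and turns the commanded pose from where the row before left it, along the tool's axes as they then stand; what a row does not reach is not made up. A row lasts 1/12 s, in which the tool goes at most 41.7 mm and 7.16 degrees, less where a joint would pass 70% of its speed; a pose out of reach is approached as far as the arm can. A call with a gripper value outside its range is refused whole. The fingers move at their own pace and stop on an object; "newtons" is the grip in N (left out, the last holds). Time passes only in rows, so rows that do not move let the fingers close. It gives the time, the measured TCP pose, the force, the opening and the grip force at its end, in the units of the state.
- observe(): the state, without advancing time (a new reading comes with each control period).
- camera(name): name is "side" or "top" or "wrist"; returns a dict with "frame" (480x640x3 uint8, red, green, blue), "fx", "fy", "cx", "cy" (pixels), "extrinsics" (4x4, takes a point from camera to world coordinates). Camera axes: x right, y down, z forward; pixel columns grow to the right and rows downward; lengths in m; the calibration is good to about 2 mm. A picture is of the moment at which its call begins. There is no depth.
- finish_job(): hands the job in; it is judged then, once.
The state is a dict: "time": time; "joints": joint angles; "joint_velocities": joint speeds; "effort": joint torques, N m; "ee_pos": TCP position; "orientation": TCP orientation; "ft_force": force on the tool from outside, world axes, zero at the start; "ft_torque": the same for the moment, N m; "opening": finger opening in m; "grasp_force": force on a finger pad.
Only numpy, scipy, OpenCV 4.12 (cv2) and the standard library are available. Lean on these libraries where they do the work, as an engineer would, in place of code of your own. Each camera call takes 0.05 s, during which the arm holds its last target. There are 200 camera calls.

## Task

Take the wing-headed wood screw out of the stand and set its point in the pilot hole of the wooden bench pin. Press down firmly while turning it clockwise and drive it in by at least three quarters of a turn of cut thread (4.5 mm deeper), never pressing so hard that the wood splits (stay below 22 N). Then let go, leaving it standing upright in the hole and the other things where they are.

Things in the scene. Friction and masses are not known exactly. Their poses are not given: they have to be found in the camera images.
- wing_screw: steel wood screw, 89 mm long, about 90 g, standing upright with its collar hanging on the stand. Origin at its point, z up along its axis to the head. Blunt self-tapping point, its rim rounded by 1.5 mm, shank 12 mm in diameter over the thread from z 0 to 55, collar 19 mm in diameter from z 55 to 59, then the flat wing to grip, from z 59 to 89: 36 mm long (x), 12 mm thick (y). It is the only one with a flat wing.
- pilot_hole (a point): centre of the mouth of the pilot hole in the top of the bench pin, z up, x pointing away from the pin's V mouth. Round vertical hole 14 mm in diameter with a 2 mm chamfer; the uncut wood lies 30 mm below the mouth, so the screw first stands with its point 30 mm down. The top of the pin is 60 mm above the table.
- bench_pin: hardwood bench pin fixed to the bench, 60 mm high; a block 70 mm (x) by 90 mm (y) around the hole, with two prongs running 66 mm farther to -x on either side of a V mouth. Origin on the table under the pilot hole.
- thread (a joint): angle of thread cut in the wood (rad): 0 uncut, 4.71 three quarters of a turn, at most 18.8; grows as the screw turns clockwise seen from above under a push. The screw sinks 0.95 mm per rad. It bites only when pushed down with about 10 N, fully at 16 N; with less it spins idly; pushing alone does not sink it. The stiff wood splits above 26 N, side load on the hole included (stay below 22 N).
- stand: wooden stand fixed to the bench, 60 mm (x) by 150 mm (y) by 65 mm high, origin under its centre. Two vertical through holes 14 mm in diameter, 42 mm to either side of the centre along y; one holds the wing screw, the other the thumb screw. The wing screw must be lifted 56 mm to clear it.
- thumb_screw: bystander: brass screw with a round knurled head 30 mm in diameter and 12 mm high, hanging in the other hole of the stand. Origin at its lower end, 31 mm below the head.
- ring_band: bystander: finger ring, 24 mm in diameter, 5 mm high, on the perforated soldering tile (14 mm high).
- hammer: bystander: hammer with a wooden handle, 260 mm long, lying on the bench.
- polish_tin: bystander: metal tin, 52 mm in diameter, 50 mm high, standing on the bench.
There are look-alikes about, which are no part of the job. What is meant by the bench_pin is not green or pink, and is the smaller of those in its own colour.

How it is judged:
On the way:
1. the screw stands with its point on the wood at the bottom of the pilot hole (horizontal distance between wing_screw and pilot_hole below 0.004 m and z of wing_screw in the frame of pilot_hole below -0.028 m), for 0.2 s.
At the end, for the whole second after the job is handed in: At least three quarters of a turn of thread is cut (thread above 4.5 rad), and the released screw rests in the pilot hole, its point within 4 mm of the hole's axis and at least 33.5 mm below the mouth, upright within 0.15 rad (value of joint thread above 4.5 rad and horizontal distance between wing_screw and pilot_hole below 0.004 m and z of wing_screw in the frame of pilot_hole below -0.0335 m and angle between wing_screw's own z axis and vertical below 0.15 rad and linear speed of wing_screw below 0.02 m/s); the robot touches nothing.
It fails at once if the wood is split: the screw pushes on the bench pin with more than 26 N (contact force between wing_screw and bench_pin above 26 N).
It fails at once if a bystander (thumb screw, ring, hammer, tin) is moved by more than 20 mm (distance of any of thumb_screw, ring_band, hammer, polish_tin from where it was at the start of the episode above 0.02 m).
It also fails if it takes over 64 s, if anything falls off the work surface, if the arm or the gripper's body presses on something with over 40 N, if the wrist force passes 120 N, or if a joint passes its speed limit or range.

## Working session

There is one attempt and no reset: what is moved stays moved. The work goes in short steps, Python scripts to look and compute and a tool call to move; the robot and the scene stay as the last step left them, time stands still between calls to the robot, and variables do not carry over. Pictures are saved under pics/ and viewed, at most 10 in all, crops included, and the job is handed in when it is done.

Besides the shell and the picture viewer there is one more tool, called after "Request:" by a JSON object that holds its "fn" and its "kwargs", one argument or row to a line. carry_out: Moves the arm, as the interface text tells. Its arguments: {"type":"object","properties":{"plan":{"type":"array"},"newtons":{"type":"number"}},"required":["plan"]}

```bash
mkdir -p pics; cat > h.py <<'E'
import numpy as np, cv2
from bench import observe, camera, finish_job, pinch_z
def snap(n,f):
    c=camera(n); cv2.imwrite(f'pics/{f}.png',c['frame'][:,:,::-1]); np.savez(f'pics/{f}.npz',**c); return c
def load(f): return dict(np.load(f'pics/{f}.npz'))
def ray(c,u,v):
    E=np.array(c['extrinsics']); d=E[:3,:3]@np.array([(u-c['cx'])/c['fx'],(v-c['cy'])/c['fy'],1]); return E[:3,3],d/np.linalg.norm(d)
def onz(c,u,v,z):
    o,d=ray(c,u,v); return o+d*(z-o[2])/d[2]
def tri(L):
    A=0;b=0
    for c,u,v in L:
        o,d=ray(c,u,v); P=np.eye(3)-np.outer(d,d); A=A+P; b=b+P@o
    x=np.linalg.solve(A,b); return x,[np.linalg.norm((np.eye(3)-np.outer(d,d))@(x-o)) for o,d in [ray(*l) for l in L]]
def proj(c,p):
    E=np.array(c['extrinsics']); q=E[:3,:3].T@(np.array(p)-E[:3,3]); return c['fx']*q[0]/q[2]+c['cx'],c['fy']*q[1]/q[2]+c['cy']
E
python3 - <<'E'
from h import *
for n in ['top','side']: 
    c=snap(n,n+'0'); print(n,c['fx'],np.round(c['extrinsics'],3).tolist())
o=observe(); print(o,pinch_z)
E
```

```text
top 479.7780852005082 [[-0.016, -0.985, 0.171, 0.294], [-1.0, 0.016, -0.005, -0.006], [0.002, -0.171, -0.985, 1.255], [0.0, 0.0, 0.0, 1.0]]
side 473.0796230918335 [[0.822, -0.421, 0.383, 0.177], [-0.569, -0.629, 0.529, -0.461], [0.019, -0.653, -0.757, 0.752], [0.0, 0.0, 0.0, 1.0]]
{'time': 0.1, 'joints': array([1.06940729e+00, 3.13915723e-01, 4.51137585e-02, 1.30357195e+00,
       2.72764250e-05, 1.43120347e+00]), 'joint_velocities': array([ 0.00126802, -0.00087815,  0.0032807 , -0.00094009,  0.00059747,
        0.00014888]), 'effort': array([ 2.32222723e-03, -4.81723630e+01,  2.99245441e+01,  1.27390723e-02,
       -8.28795464e-05,  5.36001025e-06]), 'ee_pos': array([0.20331206, 0.53739505, 0.23051213]), 'orientation': array([[-9.35262463e-01,  3.53954112e-01, -7.82179328e-04],
       [ 3.53954890e-01,  9.35261492e-01, -1.37030500e-03],
       [ 2.46517116e-04, -1.55845103e-03, -9.99998755e-01]]), 'ft_force': array([-0.4946622 ,  0.42811483, -0.92555764]), 'ft_torque': array([0.04645327, 0.01171123, 0.01840646]), 'grasp_force': 0.0, 'opening': 0.08534271685533035} 0.0187
```

View pics/top0.png

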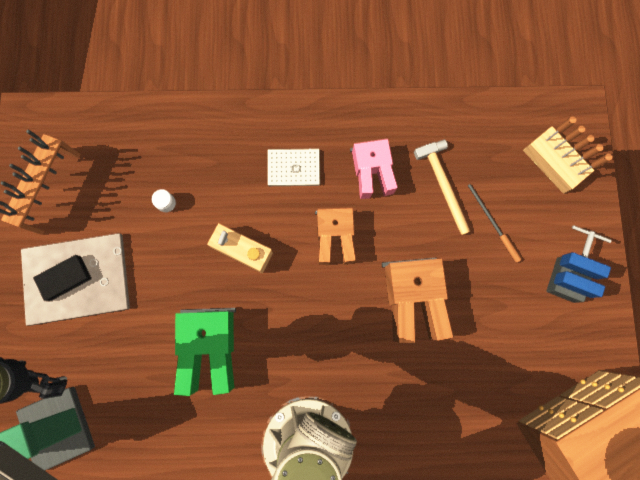

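View pics/side0.png

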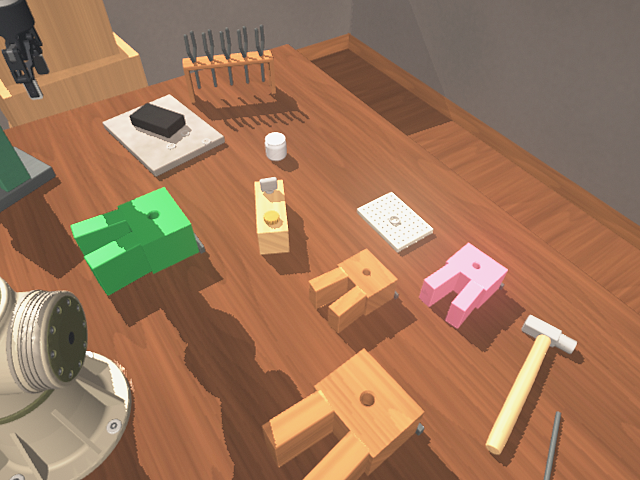

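Pictures: stand at top (240,248) and side (271,215). Wing screw candidates are the grey flat wing, top (224,238) / side (268,184), and the brass round head (256,254) / (272,217), so I choose the grey one. The tin and tools elsewhere don't match. Pin candidates are small orange (335,222), large orange (417,281), green (202,333) and pink (373,154). I choose the small orange, side (366,272).

```bash
python3 - <<'E'
from h import *
t,s=load('top0'),load('side0')
def blob(c,box,fn,name):
    x0,y0,x1,y1=box; im=c['frame'][y0:y1,x0:x1]; hsv=cv2.cvtColor(im,cv2.COLOR_RGB2HSV).astype(int)
    m=fn(hsv).astype(np.uint8); n,l,st,ce=cv2.connectedComponentsWithStats(m); k=1+np.argmax(st[1:,4])
    cs,_=cv2.findContours((l==k).astype(np.uint8),0,2); r=cv2.minAreaRect(cs[0]); 
    print(name,'c',ce[k]+[x0,y0],'area',st[k,4],'box',(cv2.boxPoints(r)+[x0,y0]).round(1).tolist()); return ce[k]+[x0,y0]
dark=lambda h:h[...,2]<110
grey=lambda h:(h[...,1]<70)&(h[...,2]>90)
a=blob(t,(326,213,345,231),dark,'holeT'); b=blob(s,(355,263,378,281),dark,'holeS')
print('hole',tri([(t,*a),(s,*b)]),onz(t,*a,.06),onz(s,*b,.06))
a=blob(t,(212,226,236,250),grey,'wingT'); b=blob(s,(255,172,280,196),grey,'wingS')
print('wing',tri([(t,*a),(s,*b)]),onz(t,*a,.09),onz(s,*b,.09))
org=lambda h:(h[...,0]<20)&(h[...,1]>90)&(h[...,2]>190)
blob(t,(310,200,362,270),org,'pinT')
cr=[cv2.resize(t['frame'][200:280,200:300],(500,400),interpolation=2)]
cv2.imwrite('pics/a.png',cv2.resize(np.hstack([t['frame'][200:280,200:280],t['frame'][200:280,290:370]]),(800,400),interpolation=2)[:,:,::-1])
cv2.imwrite('pics/b.png',cv2.resize(np.hstack([s['frame'][165:265,230:320],s['frame'][240:340,310:400]]),(800,444),interpolation=2)[:,:,::-1])
E
```

```text
holeT c [334.8 222. ] area 10 box [[333.0, 221.0], [336.0, 221.0], [336.0, 223.0], [333.0, 223.0]]Traceback (most recent call last):
  File "<stdin>", line 10, in <module>
  File "<stdin>", line 5, in blob
    return _wrapfunc(a, 'argmax', axis=axis, out=out, **kwds)
    return bound(*args, **kwds)
ValueError: attempt to get argmax of an empty sequence
```

```bash
cat >> h.py <<'E'
def blob(c,box,fn,name):
    x0,y0,x1,y1=box; im=c['frame'][y0:y1,x0:x1]; hsv=cv2.cvtColor(im,cv2.COLOR_RGB2HSV).astype(int)
    m=fn(hsv).astype(np.uint8); n,l,st,ce=cv2.connectedComponentsWithStats(m)
    if n<2: print(name,'none'); return None
    k=1+np.argmax(st[1:,4]); cs,_=cv2.findContours((l==k).astype(np.uint8),0,2); r=cv2.minAreaRect(cs[0])
    print(name,'c',ce[k]+[x0,y0],'area',st[k,4],'box',(cv2.boxPoints(r)+[x0,y0]).round(1).tolist()); return ce[k]+[x0,y0]
dark=lambda h:h[...,2]<160
grey=lambda h:(h[...,1]<70)&(h[...,2]>90)
org=lambda h:(h[...,0]<20)&(h[...,1]>90)&(h[...,2]>190)
E
python3 - <<'E'
from h import *
t,s=load('top0'),load('side0')
cv2.imwrite('pics/b.png',cv2.resize(np.hstack([s['frame'][165:255,230:310],s['frame'][245:335,310:390],t['frame'][200:290,200:280]]),(800,300),interpolation=2)[:,:,::-1])
a=blob(t,(326,213,345,231),dark,'holeT'); b=blob(s,(357,264,376,280),dark,'holeS')
print('hole',tri([(t,*a),(s,*b)]),onz(t,*a,.06),onz(s,*b,.06))
a=blob(t,(212,226,236,250),grey,'wingT'); b=blob(s,(255,172,280,196),grey,'wingS')
if a is not None: print('wing',tri([(t,*a),(s,*b)]),onz(t,*a,.09),onz(s,*b,.09))
blob(t,(310,200,362,270),org,'pinT')
E
```

```text
holeT c [334.84210526 222.15789474] area 19 box [[332.0, 222.0], [334.5, 219.5], [337.5, 222.5], [335.0, 225.0]]
holeS c [363. 272.] area 1 box [[363.0, 272.0], [363.0, 272.0], [363.0, 272.0], [363.0, 272.0]]
hole (array([ 0.54720769, -0.07572634,  0.0610956 ]), [np.float64(0.0031820948818011567), np.float64(0.003182094881801016)]) [ 0.55035391 -0.0772507   0.06      ] [ 0.54466385 -0.07407285  0.06      ]
wingT c [222.37362637 237.85714286] area 91 box [[218.0, 231.0], [226.0, 231.0], [226.0, 244.0], [218.0, 244.0]]
wingS c [269.16935484 184.47580645] area 248 box [[259.2, 179.0], [278.1, 175.8], [280.7, 191.2], [261.7, 194.4]]
wing (array([0.51016101, 0.20438671, 0.08235085]), [np.float64(3.0610421964387314e-05), np.float64(3.061042196455285e-05)]) [0.50878182 0.20300174 0.09      ] [0.50632284 0.19679144 0.09      ]
pinT c [335.37656353 231.62211982] area 1519 box [[316.5, 208.8], [351.9, 207.1], [354.5, 260.6], [319.0, 262.3]]
```

View pics/b.png

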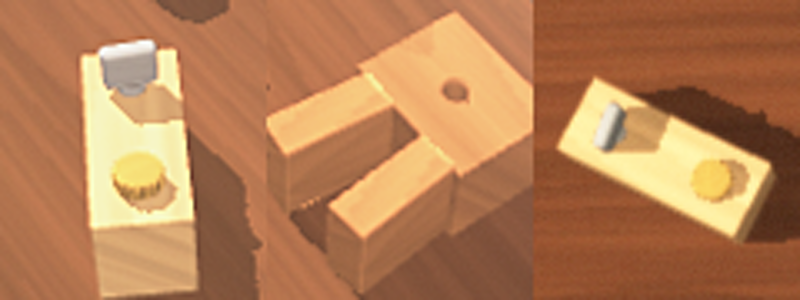

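Crop: grey flat wing upright in the stand, brass round head at the other end; small orange pin with hole at side (366.5,272). Choice confirmed. The tool's y already lies near the stand axis, so I move over the wing and look with the wrist camera.

Request:
{"fn": "carry_out", "kwargs": {
  "plan": [
    {"claw":85,"dx":-25,"dy":-12.5},
    {"claw":85,"dx":-25,"dy":-12.5},
    {"claw":85,"dx":-25,"dy":-12.5},
    {"claw":85,"dx":-25,"dy":-12.5},
    {"claw":85,"dx":-25,"dy":-12.5},
    {"claw":85,"dx":-25,"dy":-12.5},
    {"claw":85,"dx":-25,"dy":-12.5},
    {"claw":85,"dx":-25,"dy":-12.5},
    {"claw":85,"dx":-25,"dy":-12.5},
    {"claw":85,"dx":-25,"dy":-12.5},
    {"claw":85,"dx":-25,"dy":-12.5},
    {"claw":85,"dx":-25,"dy":-12.5},
    {"claw":85,"dx":-25,"dy":-12.5},
    {"claw":85,"dx":-25,"dy":-12.5},
    {"claw":70,"dx":-25,"dy":-12.5},
    {"claw":70,"dx":-25,"dy":-12.5},
    {"claw":60,"az":1.0},
    {"claw":60},
    {"claw":60}
  ]
}}

```text
invalid input
```

```bash
python3 - <<'E'
from h import *
o=observe(); print(o['time'],o['joints'].round(3),o['ee_pos'],o['orientation'].round(3).tolist())
w=snap('wrist','w1'); print(w['fx'],w['cx'],w['cy'],np.round(w['extrinsics'],3).tolist())
print(proj(w,(.51,.2044,.0824)))
E
```

```text
0.1 [1.069 0.314 0.045 1.304 0.    1.431] [0.20331206 0.53739505 0.23051213] [[-0.935, 0.354, -0.001], [0.354, 0.935, -0.001], [0.0, -0.002, -1.0]]
403.9620717767443 319.7700217574632 238.00339696811864 [[0.354, 0.898, 0.262, 0.136], [0.935, -0.339, -0.102, 0.563], [-0.003, 0.281, -0.96, 0.372], [0.0, 0.0, 0.0, 1.0]]
(np.float64(121.82923043844144), np.float64(605.6621537357018))
```

View pics/w1.png

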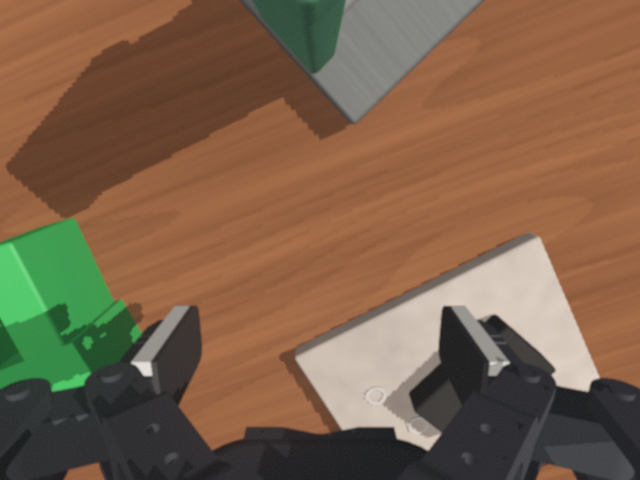

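The wrist picture shows the start place (the move was refused): fingertips at (180,340) and (465,340). I retry with all keys given.

Request:
{"fn": "carry_out", "kwargs": {
  "plan": [
    {"claw":85,"dx":-25,"dy":-12.5,"dz":0,"ax":0,"ay":0,"az":0},
    {"claw":85,"dx":-25,"dy":-12.5,"dz":0,"ax":0,"ay":0,"az":0},
    {"claw":85,"dx":-25,"dy":-12.5,"dz":0,"ax":0,"ay":0,"az":0},
    {"claw":85,"dx":-25,"dy":-12.5,"dz":0,"ax":0,"ay":0,"az":0},
    {"claw":85,"dx":-25,"dy":-12.5,"dz":0,"ax":0,"ay":0,"az":0},
    {"claw":85,"dx":-25,"dy":-12.5,"dz":0,"ax":0,"ay":0,"az":0},
    {"claw":85,"dx":-25,"dy":-12.5,"dz":0,"ax":0,"ay":0,"az":0},
    {"claw":85,"dx":-25,"dy":-12.5,"dz":0,"ax":0,"ay":0,"az":0},
    {"claw":85,"dx":-25,"dy":-12.5,"dz":0,"ax":0,"ay":0,"az":0},
    {"claw":85,"dx":-25,"dy":-12.5,"dz":0,"ax":0,"ay":0,"az":0},
    {"claw":85,"dx":-25,"dy":-12.5,"dz":0,"ax":0,"ay":0,"az":0},
    {"claw":85,"dx":-25,"dy":-12.5,"dz":0,"ax":0,"ay":0,"az":0},
    {"claw":70,"dx":-25,"dy":-12.5,"dz":0,"ax":0,"ay":0,"az":0},
    {"claw":60,"dx":-25,"dy":-12.5,"dz":0,"ax":0,"ay":0,"az":0},
    {"claw":60,"dx":-25,"dy":-12.5,"dz":0,"ax":0,"ay":0,"az":0},
    {"claw":60,"dx":-25,"dy":-12.5,"dz":0,"ax":0,"ay":0,"az":0},
    {"claw":60,"dx":0,"dy":0,"dz":0,"ax":0,"ay":0,"az":1},
    {"claw":60,"dx":0,"dy":0,"dz":0,"ax":0,"ay":0,"az":0},
    {"claw":60,"dx":0,"dy":0,"dz":0,"ax":0,"ay":0,"az":0}
  ]
}}

```text
time: 1.73
ee_pos: [0.5066, 0.2089, 0.2309]
orientation: [[-0.901, 0.433, -0.001], [0.433, 0.901, 0.0], [0.001, -0.0, -1.0]]
ft_force: [-0.3, -0.7, 0.0]
opening: 0.0602
grasp_force: 0.0
```

```bash
python3 - <<'E'
from h import *
o=observe(); print(o['time'],o['joints'].round(3),o['ee_pos'],o['orientation'].round(3).tolist())
w=snap('wrist','w2'); print(w['fx'],w['cx'],w['cy'],np.round(w['extrinsics'],3).tolist())
print(proj(w,(.51,.2044,.0824)))
E
```

```text
1.7333 [ 0.244  0.262 -0.025  1.285  0.     0.692] [0.50660237 0.20890382 0.23088131] [[-0.901, 0.433, -0.001], [0.433, 0.901, 0.0], [0.001, -0.0, -1.0]]
403.9620717767443 319.7700217574632 238.00339696811864 [[0.433, 0.866, 0.252, 0.442], [0.901, -0.415, -0.123, 0.24], [-0.002, 0.28, -0.96, 0.373], [0.0, 0.0, 0.0, 1.0]]
(np.float64(316.9723478236133), np.float64(227.72435063539896))
```

View pics/w2.png

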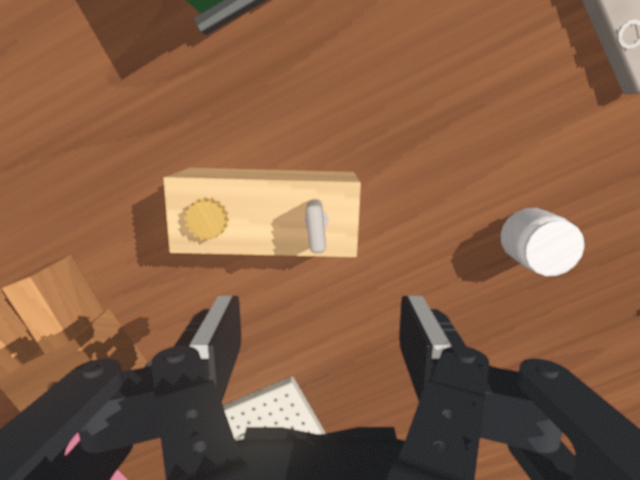

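Wrist view: wing top from (314,200) to (319,252), centred between the fingers; thumb screw at (204,219), tin at (545,243).

```bash
python3 - <<'E'
from h import *
w,t,s=load('w2'),load('top0'),load('side0')
x0,y0=295,188; im=w['frame'][y0:265,x0:345]; hsv=cv2.cvtColor(im,cv2.COLOR_RGB2HSV).astype(int)
for nm,thr in (('wide',0),('top',150)):
    c=blob(w,(295,188,345,265),lambda h:(h[...,1]<60)&(h[...,2]>max(thr,60)),nm)
m=((hsv[...,1]<60)&(hsv[...,2]>150)).astype(np.uint8); n,l,st,ce=cv2.connectedComponentsWithStats(m); k=1+np.argmax(st[1:,4])
ys,xs=np.where(l==k)
P=np.array([onz(w,x+x0,y+y0,.099)[:2] for x,y in zip(xs,ys)]); c=P.mean(0); (cc,sz,ang)=cv2.minAreaRect((P*1000).astype(np.float32)); print('rect mm',cc,sz,ang)
d=np.linalg.svd(P-c)[2][0]; print('mean',c,'dir',d,'deg',np.degrees(np.arctan2(d[1],d[0])))
o=observe();R=o['orientation'];T=R.T@np.array([d[0],d[1],0]);print('dir in tool',T)
# top-face centre in the 3 views
print(tri([(w,ce[k][0]+x0,ce[k][1]+y0),(t,222.4,236.5),(s,269,181)]))
print('delta in tool mm',R.T@(np.append(np.array(cc)/1000,.099)-o['ee_pos'])*1000)
for r in range(0,77,6): print(''.join('#' if hsv[r,c,1]<60 and hsv[r,c,2]>150 else '+' if hsv[r,c,1]<60 else '.' for c in range(50)))
# hole with all views
print('hole',tri([(t,334.84,222.16),(s,366.5,272)]),onz(t,334.84,222.16,.06),onz(s,366.5,272,.06))
for u,v in ((351.9,207.1),(316.5,208.8)): print('pin edge',onz(t,u,v,.06))
E
```

```text
wide c [315.9731243  225.64949608] area 893 box [[305.0, 200.0], [327.0, 200.0], [327.0, 252.0], [305.0, 252.0]]
top c [316.08561644 226.09589041] area 876 box [[305.0, 200.0], [327.0, 200.0], [327.0, 252.0], [305.0, 252.0]]
rect mm (505.00689697265625, 206.22589111328125) (15.362739562988281, 37.616355895996094) 64.39346313476562
mean [0.50486625 0.20635308] dir [ 0.92511943 -0.37967624] deg -22.313629478034123
dir in tool [-9.98356191e-01  5.73075470e-02 -8.72288935e-04]
(array([0.50975476, 0.20417631, 0.09108775]), [np.float64(0.0032888832049504527), np.float64(0.002618526590742481), np.float64(0.0010569523733555816)])
delta in tool mm [ -0.2671686   -3.35507554 132.03182777]
..................................................
..................................................
..................######..........................
............###############.......................
...........###################....................
..........#######################.................
...........#####################..................
.............################.....................
..............################....................
..............#################...................
...............################...................
..................................................
..................................................
hole (array([ 0.55046676, -0.07726784,  0.05925272]), [np.float64(4.607236612835735e-05), np.float64(4.6072366128406905e-05)]) [ 0.55034852 -0.0772452   0.06      ] [ 0.55001861 -0.07766634  0.06      ]
pin edge [ 0.58905246 -0.12192764  0.06      ]
pin edge [ 0.58602521 -0.03120982  0.06      ]
```

Request:
{"fn": "carry_out", "kwargs": {
  "newtons": 80,
  "plan": [
    {"claw":50,"dx":-4,"dy":-3,"dz":10,"ax":0,"ay":0,"az":-0.8},
    {"claw":50,"dx":0,"dy":0,"dz":25,"ax":0,"ay":0,"az":0},
    {"claw":50,"dx":0,"dy":0,"dz":25,"ax":0,"ay":0,"az":0},
    {"claw":50,"dx":0,"dy":0,"dz":25,"ax":0,"ay":0,"az":0},
    {"claw":50,"dx":0,"dy":0,"dz":25,"ax":0,"ay":0,"az":0},
    {"claw":50,"dx":0,"dy":0,"dz":20,"ax":0,"ay":0,"az":0},
    {"claw":50,"dx":0,"dy":0,"dz":15,"ax":0,"ay":0,"az":0},
    {"claw":50,"dx":0,"dy":0,"dz":8,"ax":0,"ay":0,"az":0},
    {"claw":50,"dx":0,"dy":0,"dz":5,"ax":0,"ay":0,"az":0},
    {"claw":50,"dx":0,"dy":0,"dz":0,"ax":0,"ay":0,"az":0},
    {"claw":30,"dx":0,"dy":0,"dz":0,"ax":0,"ay":0,"az":0},
    {"claw":20,"dx":0,"dy":0,"dz":0,"ax":0,"ay":0,"az":0},
    {"claw":5,"dx":0,"dy":0,"dz":0,"ax":0,"ay":0,"az":0},
    {"claw":5,"dx":0,"dy":0,"dz":0,"ax":0,"ay":0,"az":0},
    {"claw":5,"dx":0,"dy":0,"dz":0,"ax":0,"ay":0,"az":0},
    {"claw":5,"dx":0,"dy":0,"dz":0,"ax":0,"ay":0,"az":0},
    {"claw":5,"dx":0,"dy":0,"dz":0,"ax":0,"ay":0,"az":0},
    {"claw":5,"dx":0,"dy":0,"dz":0,"ax":0,"ay":0,"az":0}
  ]
}}

```text
time: 3.28
ee_pos: [0.5101, 0.205, 0.0746]
orientation: [[-0.929, 0.37, 0.002], [0.37, 0.929, 0.001], [-0.002, 0.002, -1.0]]
ft_force: [-0.7, 0.2, 5.4]
opening: 0.0102
grasp_force: 78.8
```

Request:
{"fn": "carry_out", "kwargs": {
  "plan": [
    {"claw":5,"dx":0,"dy":0,"dz":-4,"ax":0,"ay":0,"az":0},
    {"claw":5,"dx":0,"dy":0,"dz":-8,"ax":0,"ay":0,"az":0},
    {"claw":5,"dx":0,"dy":0,"dz":-10,"ax":0,"ay":0,"az":0},
    {"claw":5,"dx":0,"dy":0,"dz":-12,"ax":0,"ay":0,"az":0},
    {"claw":5,"dx":0,"dy":0,"dz":-14,"ax":0,"ay":0,"az":0},
    {"claw":5,"dx":0,"dy":0,"dz":-14,"ax":0,"ay":0,"az":0},
    {"claw":5,"dx":0,"dy":0,"dz":-14,"ax":0,"ay":0,"az":0},
    {"claw":5,"dx":0,"dy":0,"dz":-14,"ax":0,"ay":0,"az":0},
    {"claw":5,"dx":0,"dy":0,"dz":-5,"ax":0,"ay":0,"az":0},
    {"claw":5,"dx":0,"dy":0,"dz":0,"ax":0,"ay":0,"az":0},
    {"claw":5,"dx":0,"dy":0,"dz":0,"ax":0,"ay":0,"az":0}
  ]
}}

```text
time: 4.2
ee_pos: [0.5091, 0.2047, 0.1684]
orientation: [[-0.929, 0.37, 0.0], [0.37, 0.929, 0.0], [-0.0, 0.0, -1.0]]
ft_force: [-0.4, 0.2, -1.8]
opening: 0.0107
grasp_force: 78.2
```

```bash
python3 - <<'E'
from h import *
o=observe(); print(o['joints'].round(3),o['ee_pos'],o['ft_force'])
s=snap('side','s3'); t=snap('top','t3'); w=snap('wrist','w3')
p=o['ee_pos']; a=[round(x) for x in proj(s,p-[0,0,.03])]; print(proj(s,p),proj(t,p),proj(w,p),proj(s,p-[0,0,.065]))
cr=s['frame'][a[1]-60:a[1]+60,a[0]-50:a[0]+50]; print('off',a[0]-50,a[1]-60)
cw=w['frame'][240:440,220:420]
cv2.imwrite('pics/c3.png',np.hstack([cv2.resize(cr,(400,480),interpolation=2),cv2.resize(cw,(400,480),interpolation=2)])[:,:,::-1])
E
```

```text
[ 0.236  0.289 -0.144  1.138  0.     0.615] [0.50913531 0.20472074 0.16844746] [-0.42174038  0.1906276  -1.80330361]
(np.float64(265.49928294771115), np.float64(151.57137457223368)) (np.float64(215.6047542774727), np.float64(231.65312756885075)) (np.float64(321.1770115919543), np.float64(315.8496680126618)) (np.float64(267.9370187110719), np.float64(176.89075625601947))
off 217 104
```

View pics/c3.png

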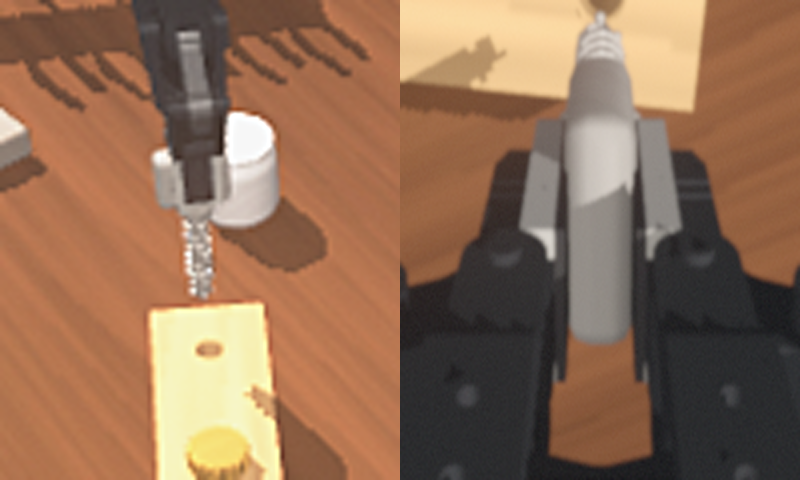

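Crop: screw held upright, shank tip at side (267.5,178), wrist tip at about (320,245); emptied stand hole at side (269.2,191.2).

```bash
python3 - <<'E'
from h import *
w,t,s=load('w3'),load('t3'),load('s3'); o=observe(); p=o['ee_pos'];R=o['orientation']
b=blob(s,(258,183,282,200),lambda h:(h[...,2]<200),'standhole')
for q in [(269.2,191.2)]: print('stand hole',onz(s,*q,.065))
x,r=tri([(s,267.5,177.5),(w,320,245)]); print('tip',x,r,'tool',R.T@(x-p)*1000)
print('tip on z',onz(s,267.5,178,p[2]-.0645),onz(w,320,246,p[2]-.0645), p)
print('tip pred wrist',proj(w,p-[0,0,.0646]),'front rim',proj(w,p-[0,0,.0646]+R[:,0]*.006))
# wing end far/near in wrist at its top height p+.0244
for v in (0,18,-18): print(v,proj(w,p+[0,0,.0244]+R[:,0]*v/1000),proj(w,p-[0,0,.0056]+R[:,0]*v/1000))
h=np.array([.5502,-.0774]); print('j',o['joints'].round(3),'d',h-p[:2])
E
```

```text
standhole c [266.66666667 191.33333333] area 3 box [[266.0, 191.0], [266.5, 190.5], [267.5, 191.5], [267.0, 192.0]]
stand hole [0.50823295 0.2034496  0.065     ]
tip [0.50536047 0.20623058 0.1004968 ] [np.float64(0.0033018930426630903), np.float64(0.003301893042663019)] tool [ 3.36929282  0.44768211 66.84205644]
tip on z [0.50698757 0.20288745 0.10283398] [0.50183152 0.20701088 0.10283398] [0.50844501 0.20459037 0.16733398]
tip pred wrist (np.float64(320.365538088661), np.float64(258.3668872695942)) front rim (np.float64(320.37205001255546), np.float64(247.79865516164222))
0 (np.float64(320.103329022585), np.float64(347.08760571281175)) (np.float64(320.222641507165), np.float64(306.7171886650947))
18 (np.float64(320.1260419690518), np.float64(296.895175495604)) (np.float64(320.2450377713737), np.float64(264.43933496332176))
-18 (np.float64(320.0822821655082), np.float64(393.5982117524036)) (np.float64(320.2016046700063), np.float64(346.4288260816288))
j [ 0.236  0.29  -0.145  1.138  0.     0.615] d [ 0.04175499 -0.28199037]
```

Request:
{"fn": "carry_out", "kwargs": {
  "plan": [
    {"claw":5,"dx":-6,"dy":-10,"dz":0,"ax":0,"ay":0,"az":0},
    {"claw":5,"dx":-12,"dy":-20.5,"dz":0,"ax":0,"ay":0,"az":0},
    {"claw":5,"dx":-12,"dy":-20.5,"dz":0,"ax":0,"ay":0,"az":0},
    {"claw":5,"dx":-12,"dy":-20.5,"dz":0,"ax":0,"ay":0,"az":0},
    {"claw":5,"dx":-12,"dy":-20.5,"dz":0,"ax":0,"ay":0,"az":0},
    {"claw":5,"dx":-12,"dy":-20.5,"dz":0,"ax":0,"ay":0,"az":0},
    {"claw":5,"dx":-12,"dy":-20.5,"dz":0,"ax":0,"ay":0,"az":0},
    {"claw":5,"dx":-12,"dy":-20.5,"dz":0,"ax":0,"ay":0,"az":0},
    {"claw":5,"dx":-12,"dy":-20.5,"dz":0,"ax":0,"ay":0,"az":0},
    {"claw":5,"dx":-12,"dy":-20.5,"dz":0,"ax":0,"ay":0,"az":0},
    {"claw":5,"dx":-12,"dy":-20.5,"dz":0,"ax":0,"ay":0,"az":0},
    {"claw":5,"dx":-12,"dy":-20.5,"dz":0,"ax":0,"ay":0,"az":0},
    {"claw":5,"dx":-6,"dy":-10,"dz":0,"ax":0,"ay":0,"az":0},
    {"claw":5,"dx":0,"dy":0,"dz":0,"ax":0,"ay":0,"az":0},
    {"claw":5,"dx":0,"dy":0,"dz":0,"ax":0,"ay":0,"az":0},
    {"claw":5,"dx":0,"dy":0,"dz":0,"ax":0,"ay":0,"az":0}
  ]
}}

```text
time: 5.68
ee_pos: [0.5515, -0.0761, 0.168]
orientation: [[-0.929, 0.37, -0.001], [0.37, 0.929, 0.001], [0.001, 0.0, -1.0]]
ft_force: [-0.7, -0.5, -0.9]
opening: 0.0103
grasp_force: 78.2
```

```bash
python3 - <<'E'
from h import *
o=observe(); print(o['joints'].round(3),o['ee_pos'],o['grasp_force'])
w=snap('wrist','w4'); s=snap('side','s4'); np.savez('pics/o4.npz',p=o['ee_pos'],R=o['orientation'])
print(proj(w,(.5502,-.0774,.06)))
E
```

```text
[-2.820e-01  3.050e-01 -1.220e-01  1.145e+00  1.000e-03  9.800e-02] [ 0.55150811 -0.07607328  0.1679578 ] 78.19738626480103
(np.float64(317.57911241389127), np.float64(235.3230976239196))
```

Request:
{"fn": "carry_out", "kwargs": {
  "plan": [
    {"claw":5,"dx":0,"dy":0,"dz":0,"ax":0,"ay":0,"az":-1.4},
    {"claw":5,"dx":0,"dy":0,"dz":0,"ax":0,"ay":0,"az":-1.4},
    {"claw":5,"dx":0,"dy":0,"dz":0,"ax":0,"ay":0,"az":-1.4},
    {"claw":5,"dx":0,"dy":0,"dz":0,"ax":0,"ay":0,"az":-1.4},
    {"claw":5,"dx":0,"dy":0,"dz":0,"ax":0,"ay":0,"az":-1.4},
    {"claw":5,"dx":0,"dy":0,"dz":0,"ax":0,"ay":0,"az":-1.4},
    {"claw":5,"dx":0,"dy":0,"dz":0,"ax":0,"ay":0,"az":-1.4},
    {"claw":5,"dx":0,"dy":0,"dz":0,"ax":0,"ay":0,"az":-1.4},
    {"claw":5,"dx":0,"dy":0,"dz":0,"ax":0,"ay":0,"az":-1.4},
    {"claw":5,"dx":0,"dy":0,"dz":0,"ax":0,"ay":0,"az":-1.4},
    {"claw":5,"dx":0,"dy":0,"dz":0,"ax":0,"ay":0,"az":-1.4},
    {"claw":5,"dx":0,"dy":0,"dz":0,"ax":0,"ay":0,"az":-1.4},
    {"claw":5,"dx":0,"dy":0,"dz":0,"ax":0,"ay":0,"az":-1.4},
    {"claw":5,"dx":0,"dy":0,"dz":0,"ax":0,"ay":0,"az":-1.4},
    {"claw":5,"dx":0,"dy":0,"dz":0,"ax":0,"ay":0,"az":-1.4},
    {"claw":5,"dx":0,"dy":0,"dz":0,"ax":0,"ay":0,"az":-1.4},
    {"claw":5,"dx":0,"dy":0,"dz":0,"ax":0,"ay":0,"az":-1.4},
    {"claw":5,"dx":0,"dy":0,"dz":0,"ax":0,"ay":0,"az":-1.4}
  ]
}}

```text
time: 7.28
ee_pos: [0.5519, -0.0754, 0.1684]
orientation: [[0.254, -0.967, 0.0], [-0.967, -0.254, 0.0], [-0.0, -0.0, -1.0]]
ft_force: [0.9, -0.3, -0.3]
opening: 0.0104
grasp_force: 78.2
```

Request:
{"fn": "carry_out", "kwargs": {
  "plan": [
    {"claw":5,"dx":0,"dy":0,"dz":0,"ax":0,"ay":0,"az":-1.4},
    {"claw":5,"dx":0,"dy":0,"dz":0,"ax":0,"ay":0,"az":-1.4},
    {"claw":5,"dx":0,"dy":0,"dz":0,"ax":0,"ay":0,"az":-1.4},
    {"claw":5,"dx":0,"dy":0,"dz":0,"ax":0,"ay":0,"az":-1.4},
    {"claw":5,"dx":0,"dy":0,"dz":0,"ax":0,"ay":0,"az":-1.4},
    {"claw":5,"dx":0,"dy":0,"dz":0,"ax":0,"ay":0,"az":-1.4},
    {"claw":5,"dx":0,"dy":0,"dz":0,"ax":0,"ay":0,"az":-1.4},
    {"claw":5,"dx":0,"dy":0,"dz":0,"ax":0,"ay":0,"az":-0.7},
    {"claw":5,"dx":0,"dy":0,"dz":0,"ax":0,"ay":0,"az":0},
    {"claw":5,"dx":0,"dy":0,"dz":0,"ax":0,"ay":0,"az":0}
  ]
}}

```text
time: 8.12
ee_pos: [0.552, -0.0757, 0.1684]
orientation: [[0.919, -0.395, 0.0], [-0.395, -0.919, 0.0], [-0.0, -0.0, -1.0]]
ft_force: [0.5, -0.2, -0.8]
opening: 0.0104
grasp_force: 78.2
```

```bash
python3 - <<'E'
from h import *
o=observe(); print(o['time'],o['joints'].round(3),o['ee_pos'],o['orientation'].round(3).tolist())
w=snap('wrist','w5'); s=snap('side','s5'); np.savez('pics/o5.npz',p=o['ee_pos'],R=o['orientation'])
w4=load('w4')
H=(.5502,-.0774,.06); print(proj(w4,H),proj(w,H),proj(s,H),proj(s,o['ee_pos']-[0,0,.065]))
c=lambda f,x,y,a,b:cv2.resize(f[y:y+b,x:x+a],(266,400),interpolation=2)
u=[int(v) for v in proj(s,H)]
print('s off',u[0]-33,u[1]-70)
cv2.imwrite('pics/c5.png',np.hstack([c(w4['frame'],253,150,133,200),c(w['frame'],253,150,133,200),c(s['frame'],u[0]-33,u[1]-70,66,100)])[:,:,::-1])
E
```

```text
8.1167 [-0.28   0.305 -0.122  1.144  0.    -3.016] [ 0.55195495 -0.07571309  0.16836775] [[0.919, -0.395, 0.0], [-0.395, -0.919, 0.0], [-0.0, -0.0, -1.0]]
(np.float64(317.57911241389127), np.float64(235.3230976239196)) (np.float64(322.67565668101753), np.float64(235.87191106317695)) (np.float64(366.48873183433835), np.float64(271.86028492211295)) (np.float64(368.7539954398302), np.float64(255.94662865642667))
s off 333 201
```

View pics/c5.png

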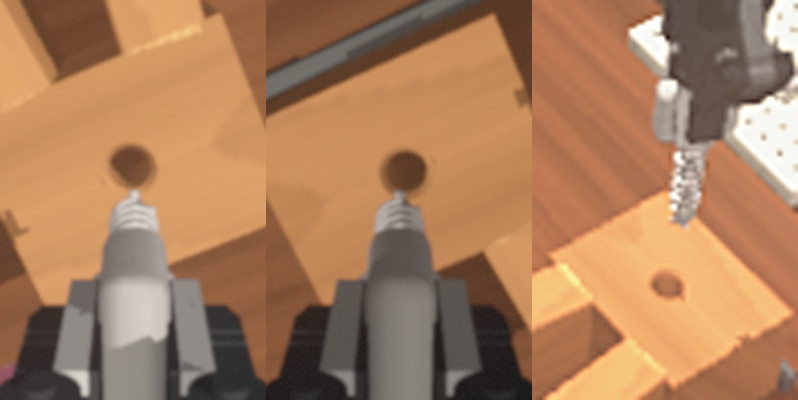

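Left and middle (wrist, two opposite yaws): hole at (319,232.7) and (323,236), tip in front of it. Right (side): tip (370.7,256.5), hole (366.5,272). Flipping the tool shows the screw axis about 2 mm off along tool +x.

```bash
python3 - <<'E'
from h import *
w4,w5,s4,s5=[load(x) for x in('w4','w5','s4','s5')]; o=dict(np.load('pics/o5.npz'))
lum=lambda h:(h[...,2]<175)
a=blob(w4,(300,212,340,243),lum,'h4'); b=blob(w5,(300,216,345,244),lum,'h5')
A=onz(w4,319,232.7,.06);B=onz(w5,323,236,.06);print(A,B,tri([(w4,319,232.7),(w5,323,236)]))
h=(A+B)/2; 
for c in(1.5,2.2):
  tip=o['p']+o['R'][:,0]*c/1000; d=o['R'].T@(h-tip)*1000; print('shift tool mm',d)
print('side rel', onz(s5,366.5,272,.06)-onz(s5,370.7,256,.1035))
E
```

```text
h4 c [318.74338624 232.20899471] area 378 box [[308.0, 222.0], [330.0, 222.0], [330.0, 242.0], [308.0, 242.0]]
h5 c [321.68329177 234.67082294] area 401 box [[310.0, 243.0], [310.0, 224.0], [333.0, 224.0], [333.0, 243.0]]
[ 0.5489114 -0.0759024  0.06     ] [ 0.55003833 -0.07755835  0.06      ] (array([ 0.54945715, -0.07673136,  0.05706614]), [np.float64(0.0005590924575836543), np.float64(0.0005590924575836044)])
shift tool mm [ -3.37313995   1.93024351 108.36752509]
shift tool mm [ -4.07313995   1.93024351 108.36752509]
side rel [-0.00465768  0.00014568 -0.0435    ]
```

Request:
{"fn": "carry_out", "kwargs": {
  "plan": [
    {"claw":5,"dx":-4,"dy":1.8,"dz":0,"ax":0,"ay":0,"az":0},
    {"claw":5,"dx":0,"dy":0,"dz":10,"ax":0,"ay":0,"az":0},
    {"claw":5,"dx":0,"dy":0,"dz":12,"ax":0,"ay":0,"az":0},
    {"claw":5,"dx":0,"dy":0,"dz":10,"ax":0,"ay":0,"az":0},
    {"claw":5,"dx":0,"dy":0,"dz":5,"ax":0,"ay":0,"az":0},
    {"claw":5,"dx":0,"dy":0,"dz":0,"ax":0,"ay":0,"az":0},
    {"claw":5,"dx":0,"dy":0,"dz":0,"ax":0,"ay":0,"az":0},
    {"claw":5,"dx":0,"dy":0,"dz":2,"ax":0,"ay":0,"az":0},
    {"claw":5,"dx":0,"dy":0,"dz":2,"ax":0,"ay":0,"az":0},
    {"claw":5,"dx":0,"dy":0,"dz":2,"ax":0,"ay":0,"az":0},
    {"claw":5,"dx":0,"dy":0,"dz":1,"ax":0,"ay":0,"az":0},
    {"claw":5,"dx":0,"dy":0,"dz":0,"ax":0,"ay":0,"az":0}
  ]
}}

```text
time: 9.22
ee_pos: [0.5476, -0.0767, 0.1241]
orientation: [[0.919, -0.394, -0.0], [-0.394, -0.919, 0.0], [-0.0, -0.0, -1.0]]
ft_force: [-0.1, -0.4, -2.0]
opening: 0.0103
grasp_force: 78.2
```

```bash
python3 - <<'E'
from h import *
o=observe(); print(o['time'],o['ee_pos'],o['ft_force'])
s=snap('side','s6'); w=snap('wrist','w6')
c=lambda f,x,y,a,b:cv2.resize(f[y:y+b,x:x+a],(400,400),interpolation=2)
cv2.imwrite('pics/c6.png',np.hstack([c(s['frame'],330,220,70,70),c(w['frame'],260,190,120,120)])[:,:,::-1])
E
```

```text
9.2167 [ 0.54758879 -0.07669863  0.12414453] [-0.05671787 -0.44305793 -1.99950788]
```

View pics/c6.png

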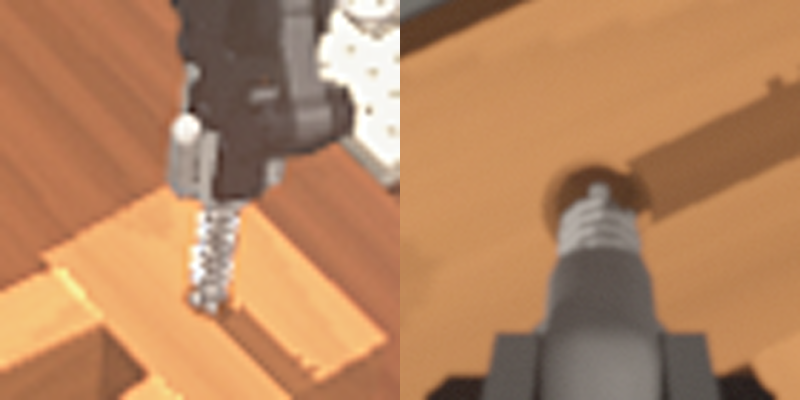

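Pictures: tip entering the mouth, centred at side crop (208,300) and inside the hole ring in the wrist view. Going down gently.

Request:
{"fn": "carry_out", "kwargs": {
  "plan": [
    {"claw":5,"dx":0,"dy":0,"dz":1.5,"ax":0,"ay":0,"az":0},
    {"claw":5,"dx":0,"dy":0,"dz":1.5,"ax":0,"ay":0,"az":0},
    {"claw":5,"dx":0,"dy":0,"dz":1.5,"ax":0,"ay":0,"az":0},
    {"claw":5,"dx":0,"dy":0,"dz":1.5,"ax":0,"ay":0,"az":0},
    {"claw":5,"dx":0,"dy":0,"dz":0,"ax":0,"ay":0,"az":0}
  ]
}}

```text
time: 9.73
ee_pos: [0.5478, -0.0767, 0.118]
orientation: [[0.919, -0.394, 0.0], [-0.394, -0.919, 0.0], [0.0, -0.0, -1.0]]
ft_force: [1.2, 0.1, -1.4]
opening: 0.0105
grasp_force: 78.2
```

Request:
{"fn": "carry_out", "kwargs": {
  "plan": [
    {"claw":5,"dx":0,"dy":0,"dz":2,"ax":0,"ay":0,"az":0},
    {"claw":5,"dx":0,"dy":0,"dz":3,"ax":0,"ay":0,"az":0},
    {"claw":5,"dx":0,"dy":0,"dz":3,"ax":0,"ay":0,"az":0},
    {"claw":5,"dx":0,"dy":0,"dz":3,"ax":0,"ay":0,"az":0},
    {"claw":5,"dx":0,"dy":0,"dz":3,"ax":0,"ay":0,"az":0},
    {"claw":5,"dx":0,"dy":0,"dz":2,"ax":0,"ay":0,"az":0},
    {"claw":5,"dx":0,"dy":0,"dz":0,"ax":0,"ay":0,"az":0},
    {"claw":5,"dx":0,"dy":0,"dz":0,"ax":0,"ay":0,"az":0}
  ]
}}

```text
time: 10.4
ee_pos: [0.5478, -0.0767, 0.1021]
orientation: [[0.919, -0.394, 0.0], [-0.394, -0.919, 0.0], [0.0, -0.0, -1.0]]
ft_force: [2.1, 0.2, -2.6]
opening: 0.0107
grasp_force: 78.0
```

Request:
{"fn": "carry_out", "kwargs": {
  "plan": [
    {"claw":5,"dx":0.5,"dy":-0.2,"dz":1,"ax":0,"ay":0,"az":0},
    {"claw":5,"dx":0,"dy":0,"dz":1,"ax":0,"ay":0,"az":0},
    {"claw":5,"dx":0,"dy":0,"dz":1,"ax":0,"ay":0,"az":0},
    {"claw":5,"dx":0,"dy":0,"dz":1,"ax":0,"ay":0,"az":0},
    {"claw":5,"dx":0,"dy":0,"dz":1,"ax":0,"ay":0,"az":0},
    {"claw":5,"dx":0,"dy":0,"dz":0,"ax":0,"ay":0,"az":0},
    {"claw":5,"dx":0,"dy":0,"dz":0,"ax":0,"ay":0,"az":0}
  ]
}}

```text
time: 10.98
ee_pos: [0.548, -0.0767, 0.0972]
orientation: [[0.919, -0.394, -0.0], [-0.394, -0.919, 0.0], [-0.0, -0.0, -1.0]]
ft_force: [0.2, 1.4, -0.2]
opening: 0.0104
grasp_force: 78.1
```

Request:
{"fn": "carry_out", "kwargs": {
  "plan": [
    {"claw":5,"dx":0,"dy":0,"dz":0.5,"ax":0,"ay":0,"az":0},
    {"claw":5,"dx":0,"dy":0,"dz":0,"ax":0,"ay":0,"az":0}
  ]
}}

```text
time: 11.15
ee_pos: [0.548, -0.0767, 0.0967]
orientation: [[0.919, -0.394, -0.0], [-0.394, -0.919, 0.0], [-0.0, 0.0, -1.0]]
ft_force: [0.4, -0.9, -1.4]
opening: 0.0109
grasp_force: 78.1
```

Request:
{"fn": "carry_out", "kwargs": {
  "plan": [
    {"claw":5,"dx":0,"dy":0,"dz":0.5,"ax":0,"ay":0,"az":0},
    {"claw":5,"dx":0,"dy":0,"dz":0,"ax":0,"ay":0,"az":0}
  ]
}}

```text
time: 11.32
ee_pos: [0.548, -0.0767, 0.0962]
orientation: [[0.919, -0.394, -0.0], [-0.394, -0.919, 0.0], [-0.0, 0.0, -1.0]]
ft_force: [-0.9, 0.6, -1.5]
opening: 0.0108
grasp_force: 78.1
```

Request:
{"fn": "carry_out", "kwargs": {
  "plan": [
    {"claw":5,"dx":0,"dy":0,"dz":0.5,"ax":0,"ay":0,"az":0},
    {"claw":5,"dx":0,"dy":0,"dz":0,"ax":0,"ay":0,"az":0}
  ]
}}

```text
time: 11.48
ee_pos: [0.5481, -0.0767, 0.0957]
orientation: [[0.919, -0.394, -0.0], [-0.394, -0.919, 0.0], [-0.0, -0.0, -1.0]]
ft_force: [-0.1, -0.8, -1.0]
opening: 0.0102
grasp_force: 78.1
```

Request:
{"fn": "carry_out", "kwargs": {
  "plan": [
    {"claw":5,"dx":0,"dy":0,"dz":0.4,"ax":0,"ay":0,"az":0},
    {"claw":5,"dx":0,"dy":0,"dz":0,"ax":0,"ay":0,"az":0}
  ]
}}

```text
time: 11.65
ee_pos: [0.5481, -0.0767, 0.0953]
orientation: [[0.919, -0.394, -0.0], [-0.394, -0.919, 0.0], [-0.0, -0.0, -1.0]]
ft_force: [0.3, -0.0, -1.3]
opening: 0.0106
grasp_force: 78.1
```

Request:
{"fn": "carry_out", "kwargs": {
  "plan": [
    {"claw":5,"dx":0,"dy":0,"dz":0.4,"ax":0,"ay":0,"az":0},
    {"claw":5,"dx":0,"dy":0,"dz":0,"ax":0,"ay":0,"az":0}
  ]
}}

```text
time: 11.82
ee_pos: [0.5482, -0.0767, 0.0949]
orientation: [[0.919, -0.394, 0.0], [-0.394, -0.919, 0.0], [-0.0, -0.0, -1.0]]
ft_force: [-0.0, 0.1, -0.4]
opening: 0.0106
grasp_force: 78.1
```

Request:
{"fn": "carry_out", "kwargs": {
  "plan": [
    {"claw":5,"dx":0,"dy":0,"dz":0.3,"ax":0,"ay":0,"az":0},
    {"claw":5,"dx":0,"dy":0,"dz":0,"ax":0,"ay":0,"az":0}
  ]
}}

```text
time: 11.98
ee_pos: [0.5482, -0.0767, 0.0946]
orientation: [[0.919, -0.394, -0.0], [-0.394, -0.919, 0.0], [-0.0, -0.0, -1.0]]
ft_force: [-0.8, -0.4, -1.5]
opening: 0.0103
grasp_force: 78.1
```

Request:
{"fn": "carry_out", "kwargs": {
  "plan": [
    {"claw":5,"dx":0,"dy":0,"dz":0.3,"ax":0,"ay":0,"az":0},
    {"claw":5,"dx":0,"dy":0,"dz":0,"ax":0,"ay":0,"az":0}
  ]
}}

```text
time: 12.15
ee_pos: [0.5482, -0.0767, 0.0944]
orientation: [[0.919, -0.394, 0.0], [-0.394, -0.919, 0.0], [0.0, -0.0, -1.0]]
ft_force: [-0.0, 0.1, -1.3]
opening: 0.0107
grasp_force: 78.2
```

Request:
{"fn": "carry_out", "kwargs": {
  "plan": [
    {"claw":5,"dx":0,"dy":0,"dz":0.3,"ax":0,"ay":0,"az":0},
    {"claw":5,"dx":0,"dy":0,"dz":0,"ax":0,"ay":0,"az":0}
  ]
}}

```text
time: 12.32
ee_pos: [0.5483, -0.0767, 0.0943]
orientation: [[0.919, -0.394, 0.0], [-0.394, -0.919, -0.0], [0.0, -0.0, -1.0]]
ft_force: [-0.1, -0.1, 1.6]
opening: 0.0105
grasp_force: 78.5
```

Request:
{"fn": "carry_out", "kwargs": {
  "plan": [
    {"claw":5,"dx":0,"dy":0,"dz":0.3,"ax":0,"ay":0,"az":0},
    {"claw":5,"dx":0,"dy":0,"dz":0,"ax":0,"ay":0,"az":0}
  ]
}}

```text
time: 12.48
ee_pos: [0.5483, -0.0767, 0.0942]
orientation: [[0.919, -0.394, 0.0], [-0.394, -0.919, -0.0], [0.0, -0.0, -1.0]]
ft_force: [-1.4, -0.0, 3.4]
opening: 0.0108
grasp_force: 78.8
```

Contact, with about 8 N/mm compliance. Pressing on in small steps.

Request:
{"fn": "carry_out", "kwargs": {
  "plan": [
    {"claw":5,"dx":0,"dy":0,"dz":0.3,"ax":0,"ay":0,"az":0},
    {"claw":5,"dx":0,"dy":0,"dz":0.3,"ax":0,"ay":0,"az":0},
    {"claw":5,"dx":0,"dy":0,"dz":0,"ax":0,"ay":0,"az":0},
    {"claw":5,"dx":0,"dy":0,"dz":0,"ax":0,"ay":0,"az":0}
  ]
}}

```text
time: 12.82
ee_pos: [0.5484, -0.0768, 0.094]
orientation: [[0.919, -0.394, 0.001], [-0.394, -0.919, -0.0], [0.001, -0.0, -1.0]]
ft_force: [-3.1, 0.8, 6.9]
opening: 0.0105
grasp_force: 79.5
```

Request:
{"fn": "carry_out", "kwargs": {
  "plan": [
    {"claw":5,"dx":0,"dy":0,"dz":0.3,"ax":0,"ay":0,"az":0},
    {"claw":5,"dx":0,"dy":0,"dz":0,"ax":0,"ay":0,"az":0},
    {"claw":5,"dx":0,"dy":0,"dz":0,"ax":0,"ay":0,"az":0}
  ]
}}

```text
time: 13.07
ee_pos: [0.5485, -0.0768, 0.094]
orientation: [[0.919, -0.394, 0.001], [-0.394, -0.919, -0.0], [0.001, -0.0, -1.0]]
ft_force: [-1.8, -0.8, 7.9]
opening: 0.0105
grasp_force: 79.7
```

Request:
{"fn": "carry_out", "kwargs": {
  "plan": [
    {"claw":5,"dx":0,"dy":0,"dz":0.4,"ax":0,"ay":0,"az":0},
    {"claw":5,"dx":0,"dy":0,"dz":0.4,"ax":0,"ay":0,"az":0},
    {"claw":5,"dx":0,"dy":0,"dz":0.2,"ax":0,"ay":0,"az":0},
    {"claw":5,"dx":0,"dy":0,"dz":0,"ax":0,"ay":0,"az":0},
    {"claw":5,"dx":0,"dy":0,"dz":0,"ax":0,"ay":0,"az":0}
  ]
}}

```text
time: 13.48
ee_pos: [0.5486, -0.0768, 0.0938]
orientation: [[0.919, -0.394, 0.002], [-0.394, -0.919, -0.001], [0.002, -0.0, -1.0]]
ft_force: [-3.9, 2.2, 13.1]
opening: 0.0103
grasp_force: 80.4
```

Request:
{"fn": "carry_out", "kwargs": {
  "plan": [
    {"claw":5,"dx":0,"dy":-0.2,"dz":0.1,"ax":0,"ay":0,"az":1.2},
    {"claw":5,"dx":0,"dy":-0.2,"dz":0.1,"ax":0,"ay":0,"az":1.2},
    {"claw":5,"dx":0,"dy":-0.2,"dz":0.1,"ax":0,"ay":0,"az":1.2}
  ]
}}

```text
time: 13.73
ee_pos: [0.5489, -0.0762, 0.0935]
orientation: [[0.749, -0.663, 0.002], [-0.663, -0.749, -0.0], [0.002, -0.001, -1.0]]
ft_force: [-3.9, 1.2, 13.8]
opening: 0.011
grasp_force: 80.4
```

Request:
{"fn": "carry_out", "kwargs": {
  "plan": [
    {"claw":5,"dx":-0.3,"dy":0,"dz":0.2,"ax":0,"ay":0,"az":1.4},
    {"claw":5,"dx":0,"dy":-0.23,"dz":0.12,"ax":0,"ay":0,"az":1.4},
    {"claw":5,"dx":0,"dy":-0.23,"dz":0.12,"ax":0,"ay":0,"az":1.4},
    {"claw":5,"dx":0,"dy":-0.23,"dz":0.12,"ax":0,"ay":0,"az":1.4},
    {"claw":5,"dx":0,"dy":-0.23,"dz":0.12,"ax":0,"ay":0,"az":1.4}
  ]
}}

```text
time: 14.15
ee_pos: [0.5498, -0.0753, 0.0929]
orientation: [[0.233, -0.973, 0.002], [-0.973, -0.233, 0.0], [0.001, -0.002, -1.0]]
ft_force: [-3.5, 1.2, 13.8]
opening: 0.0107
grasp_force: 80.4
```

Request:
{"fn": "carry_out", "kwargs": {
  "plan": [
    {"claw":5,"dx":0,"dy":-0.23,"dz":0.12,"ax":0,"ay":0,"az":1.4},
    {"claw":5,"dx":0,"dy":-0.23,"dz":0.12,"ax":0,"ay":0,"az":1.4},
    {"claw":5,"dx":0,"dy":-0.23,"dz":0.12,"ax":0,"ay":0,"az":1.4},
    {"claw":5,"dx":0,"dy":-0.23,"dz":0.12,"ax":0,"ay":0,"az":1.4}
  ]
}}

```text
time: 14.48
ee_pos: [0.5509, -0.0752, 0.0925]
orientation: [[-0.251, -0.968, 0.003], [-0.968, 0.251, 0.0], [-0.001, -0.003, -1.0]]
ft_force: [-1.8, 2.5, 13.7]
opening: 0.0106
grasp_force: 80.3
```

Request:
{"fn": "carry_out", "kwargs": {
  "plan": [
    {"claw":5,"dx":0,"dy":-0.23,"dz":0.3,"ax":0,"ay":0,"az":1.4},
    {"claw":5,"dx":0,"dy":-0.23,"dz":0.12,"ax":0,"ay":0,"az":1.4},
    {"claw":5,"dx":0,"dy":-0.23,"dz":0.12,"ax":0,"ay":0,"az":1.4},
    {"claw":5,"dx":0,"dy":-0.23,"dz":0.12,"ax":0,"ay":0,"az":1.4},
    {"claw":5,"dx":0,"dy":-0.23,"dz":0.12,"ax":0,"ay":0,"az":1.4},
    {"claw":5,"dx":0,"dy":-0.23,"dz":0.12,"ax":0,"ay":0,"az":1.4},
    {"claw":5,"dx":0,"dy":-0.23,"dz":0.12,"ax":0,"ay":0,"az":1.4}
  ]
}}

```text
time: 15.07
ee_pos: [0.5526, -0.0762, 0.0916]
orientation: [[-0.895, -0.445, 0.004], [-0.445, 0.895, 0.0], [-0.003, -0.002, -1.0]]
ft_force: [-1.9, 2.2, 12.1]
opening: 0.0108
grasp_force: 80.4
```

Request:
{"fn": "carry_out", "kwargs": {
  "plan": [
    {"claw":5,"dx":0,"dy":-0.23,"dz":0.12,"ax":0,"ay":0,"az":1.4},
    {"claw":5,"dx":0,"dy":-0.23,"dz":0.12,"ax":0,"ay":0,"az":1.4},
    {"claw":5,"dx":0,"dy":-0.23,"dz":0.12,"ax":0,"ay":0,"az":1.4},
    {"claw":5,"dx":0,"dy":-0.23,"dz":0.12,"ax":0,"ay":0,"az":1.4},
    {"claw":5,"dx":0,"dy":-0.23,"dz":0.12,"ax":0,"ay":0,"az":1.4}
  ]
}}

```text
time: 15.48
ee_pos: [0.5529, -0.0775, 0.091]
orientation: [[-0.989, 0.149, 0.004], [0.149, 0.989, -0.0], [-0.004, 0.0, -1.0]]
ft_force: [-2.4, 1.6, 13.5]
opening: 0.0107
grasp_force: 80.3
```

Request:
{"fn": "carry_out", "kwargs": {
  "plan": [
    {"claw":5,"dx":0.3,"dy":-0.23,"dz":0.3,"ax":0,"ay":0,"az":1.4},
    {"claw":5,"dx":0,"dy":-0.23,"dz":0.12,"ax":0,"ay":0,"az":1.4},
    {"claw":5,"dx":0,"dy":-0.23,"dz":0.12,"ax":0,"ay":0,"az":1.4},
    {"claw":5,"dx":0,"dy":-0.23,"dz":0.12,"ax":0,"ay":0,"az":1.4},
    {"claw":5,"dx":0,"dy":-0.23,"dz":0.12,"ax":0,"ay":0,"az":1.4},
    {"claw":5,"dx":0,"dy":-0.23,"dz":0.12,"ax":0,"ay":0,"az":1.4},
    {"claw":5,"dx":0,"dy":-0.23,"dz":0.12,"ax":0,"ay":0,"az":1.4}
  ]
}}

```text
time: 16.07
ee_pos: [0.5521, -0.0791, 0.0902]
orientation: [[-0.536, 0.844, 0.004], [0.844, 0.536, -0.001], [-0.003, 0.003, -1.0]]
ft_force: [-2.3, 1.4, 14.5]
opening: 0.0105
grasp_force: 80.4
```

Request:
{"fn": "carry_out", "kwargs": {
  "plan": [
    {"claw":5,"dx":0,"dy":-0.23,"dz":0.12,"ax":0,"ay":0,"az":1.4},
    {"claw":5,"dx":0,"dy":-0.23,"dz":0.12,"ax":0,"ay":0,"az":1.4},
    {"claw":5,"dx":0,"dy":-0.23,"dz":0.12,"ax":0,"ay":0,"az":1.4},
    {"claw":5,"dx":0,"dy":-0.23,"dz":0.12,"ax":0,"ay":0,"az":1.4},
    {"claw":5,"dx":0,"dy":-0.23,"dz":0.12,"ax":0,"ay":0,"az":1.4},
    {"claw":5,"dx":0,"dy":-0.23,"dz":0.12,"ax":0,"ay":0,"az":1.4}
  ]
}}

```text
time: 16.57
ee_pos: [0.5506, -0.0797, 0.0895]
orientation: [[0.166, 0.986, 0.004], [0.986, -0.166, -0.001], [-0.001, 0.004, -1.0]]
ft_force: [-2.4, 0.3, 14.9]
opening: 0.0105
grasp_force: 80.5
```

Request:
{"fn": "carry_out", "kwargs": {
  "plan": [
    {"claw":5,"dx":0,"dy":-0.23,"dz":0.12,"ax":0,"ay":0,"az":1.4},
    {"claw":5,"dx":0,"dy":-0.23,"dz":0.12,"ax":0,"ay":0,"az":1.4},
    {"claw":5,"dx":0,"dy":-0.23,"dz":0.12,"ax":0,"ay":0,"az":1.4},
    {"claw":5,"dx":0,"dy":-0.23,"dz":0.12,"ax":0,"ay":0,"az":1.4},
    {"claw":5,"dx":0,"dy":-0.23,"dz":0.12,"ax":0,"ay":0,"az":1.4},
    {"claw":5,"dx":0,"dy":-0.23,"dz":0.12,"ax":0,"ay":0,"az":1.4},
    {"claw":5,"dx":0,"dy":-0.23,"dz":0.12,"ax":0,"ay":0,"az":1.4}
  ]
}}

```text
time: 17.15
ee_pos: [0.549, -0.0788, 0.0887]
orientation: [[0.853, 0.521, 0.003], [0.521, -0.853, -0.001], [0.002, 0.003, -1.0]]
ft_force: [-2.7, 0.8, 15.4]
opening: 0.0105
grasp_force: 80.6
```

Request:
{"fn": "carry_out", "kwargs": {
  "plan": [
    {"claw":5,"dx":0,"dy":-0.2,"dz":0.1,"ax":0,"ay":0,"az":1.2},
    {"claw":5,"dx":0,"dy":-0.2,"dz":0.1,"ax":0,"ay":0,"az":1.2},
    {"claw":5,"dx":0,"dy":0,"dz":0,"ax":0,"ay":0,"az":0},
    {"claw":5,"dx":0,"dy":0,"dz":0,"ax":0,"ay":0,"az":0}
  ]
}}

```text
time: 17.48
ee_pos: [0.5487, -0.0785, 0.0885]
orientation: [[0.941, 0.338, 0.003], [0.338, -0.941, -0.001], [0.003, 0.002, -1.0]]
ft_force: [-4.2, -0.3, 15.7]
opening: 0.0104
grasp_force: 80.7
```

```bash
python3 - <<'E'
from h import *
o=observe(); print(o['time'],o['ee_pos'],o['joints'].round(3),o['ft_force'],o['ft_torque'])
E
```

```text
17.4833 [ 0.54868967 -0.07845408  0.08845347] [-0.287  0.355 -0.259  0.954 -0.     2.51 ] [-4.19331389 -0.31139327 15.73415592] [0.14843354 0.89549605 0.02409375]
```

Request:
{"fn": "carry_out", "kwargs": {
  "plan": [
    {"claw":5,"dx":0,"dy":0,"dz":-0.7,"ax":0,"ay":0,"az":0},
    {"claw":5,"dx":0,"dy":0,"dz":-0.7,"ax":0,"ay":0,"az":0},
    {"claw":5,"dx":0,"dy":0,"dz":-0.5,"ax":0,"ay":0,"az":0},
    {"claw":5,"dx":0,"dy":0,"dz":0,"ax":0,"ay":0,"az":0},
    {"claw":5,"dx":0,"dy":0,"dz":0,"ax":0,"ay":0,"az":0}
  ]
}}

```text
time: 17.9
ee_pos: [0.5484, -0.0784, 0.0888]
orientation: [[0.941, 0.338, 0.002], [0.338, -0.941, -0.001], [0.002, 0.001, -1.0]]
ft_force: [-1.3, 0.2, 7.1]
opening: 0.0109
grasp_force: 79.3
```

Request:
{"fn": "carry_out", "kwargs": {
  "plan": [
    {"claw":12,"dx":0,"dy":0,"dz":0,"ax":0,"ay":0,"az":0},
    {"claw":16,"dx":0,"dy":0,"dz":0,"ax":0,"ay":0,"az":0},
    {"claw":22,"dx":0,"dy":0,"dz":0,"ax":0,"ay":0,"az":0},
    {"claw":30,"dx":0,"dy":0,"dz":0,"ax":0,"ay":0,"az":0},
    {"claw":40,"dx":0,"dy":0,"dz":0,"ax":0,"ay":0,"az":0},
    {"claw":45,"dx":0,"dy":0,"dz":0,"ax":0,"ay":0,"az":0},
    {"claw":45,"dx":0,"dy":0,"dz":0,"ax":0,"ay":0,"az":0}
  ]
}}

```text
time: 18.48
ee_pos: [0.5475, -0.078, 0.0877]
orientation: [[0.941, 0.338, -0.0], [0.338, -0.941, 0.0], [-0.0, -0.0, -1.0]]
ft_force: [0.7, -0.0, -0.4]
opening: 0.0447
grasp_force: 0.0
```

Request:
{"fn": "carry_out", "kwargs": {
  "plan": [
    {"claw":45,"dx":0,"dy":0,"dz":-4,"ax":0,"ay":0,"az":0},
    {"claw":45,"dx":0,"dy":0,"dz":-10,"ax":0,"ay":0,"az":0},
    {"claw":45,"dx":0,"dy":0,"dz":-15,"ax":0,"ay":0,"az":0},
    {"claw":45,"dx":0,"dy":0,"dz":-20,"ax":0,"ay":0,"az":0},
    {"claw":45,"dx":0,"dy":0,"dz":-20,"ax":0,"ay":0,"az":0},
    {"claw":45,"dx":0,"dy":0,"dz":-20,"ax":0,"ay":0,"az":0},
    {"claw":45,"dx":0,"dy":0,"dz":-10,"ax":0,"ay":0,"az":0},
    {"claw":45,"dx":0,"dy":0,"dz":0,"ax":0,"ay":0,"az":0},
    {"claw":45,"dx":0,"dy":0,"dz":0,"ax":0,"ay":0,"az":0}
  ]
}}

```text
time: 19.23
ee_pos: [0.548, -0.0781, 0.1874]
orientation: [[0.941, 0.338, 0.001], [0.338, -0.941, -0.0], [0.001, 0.001, -1.0]]
ft_force: [-0.1, -0.1, -1.0]
opening: 0.0451
grasp_force: 0.0
```

```bash
python3 - <<'E'
from h import *
s=snap('side','s9'); w=snap('wrist','w9')
c=lambda f,x,y,a,b:cv2.resize(f[y:y+b,x:x+a],(400,400),interpolation=2)
cv2.imwrite('pics/c9.png',np.hstack([c(s['frame'],320,200,90,90),c(w['frame'],220,140,200,200)])[:,:,::-1])
H=np.array([.5500,-.0772,.06]); print([[(np.array(proj(s,H+[0,0,z]))-[320,200])*400/90] for z in (0,.02,.05)],[(np.array(proj(w,H+[0,0,z]))-[220,140])*2+[400,0] for z in (0,.02,.05)])
E
```

```text
[[array([205.93807386, 319.2738067 ])], [array([210.0879484 , 289.42134904])], [array([216.59582197, 242.60643493])]] [array([600.45338251, 166.0615542 ]), array([600.55182405, 181.61102137]), array([600.73044076, 209.82466759])]
```

View pics/c9.png

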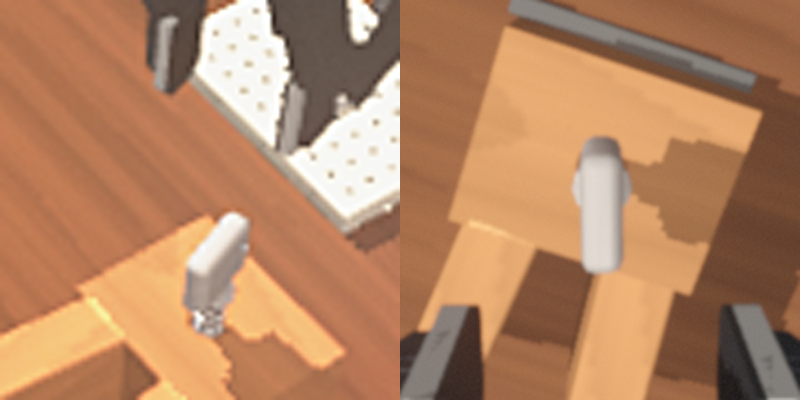

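Picture: the screw stands upright in the hole (side crop base 207,320; wrist wing 600,205) and the gripper is clear. Handing in.

```bash
python3 -c "
from bench import finish_job; print(finish_job())"
```

```text
the job is handed in; nothing more can be done
None
```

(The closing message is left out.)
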